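# Load the full slide magazine into the slide printer

## Task

The slide printer has run out. Of the three like blue magazines standing on the bench one is full of glass slides and two are empty; they are closed and only their weight tells, so find the full one by feel and slide it foot first down into the printer's sloping bay, pressing it past the spring catch until it rests on its stop, without ramming it. Leave the two empty magazines standing upright on the bench and do not disturb the other things.

Things in the scene. Friction and masses are not known exactly. Their poses are not given: they have to be found in the camera images.
- magazine_1: one of three like closed slide magazines, blue with black cap and foot: 40 mm (x) by 84 (y) by 160 (z), same both ways round. Origin at the centre of its underside, z up through the cap. A groove 5 mm deep crosses each broad face 12 to 29 mm up. Grasp across the 40 mm, pads 115 to 150 mm up. Empty about 0.16 kg, full about 0.56 kg (within 15 percent); which one is full is not known
- magazine_2: another of the three like magazines, see magazine_1
- magazine_3: another of the three like magazines, see magazine_1
- bay: sloping bay of the printer: sleeve 43 mm (x) by 88 (y) inside, 75 deep, plus a 10 mm flared lead-in. Origin at the middle of its stop, z out of the mouth, 35 degrees from vertical; x to the rear and up, y level. A magazine's underside ends at the origin, its x along the bay's x (either way round). A sprung roller in the +x wall resists the last 28 mm (10 to 15 N), then drops into the groove
- bay_mouth (a point): middle of the bay's mouth, 75 mm from the stop along the bay's z
- printer: fixed white slide printer, 252 mm (x) by 256 (y) by 153 high; its front (-x) has a dark display and slide outlet; the bay, leaning to the front, is centred 55 mm left (+y) of its middle. Origin at the centre of its underside
- slide_carton: bystander: white carton 111 x 81 x 50 mm, origin at the centre of its underside
- amber_bottle: bystander: amber bottle with black cap, diameter 54, 93 mm high, origin at the centre of its underside
- timer: bystander: flat white timer 62 x 62 x 15 mm, origin at the centre of its underside
Mind the look-alikes: they are no part of the job. Leave any green or purple look-alike of the magazine_2 alone.

How it is judged:
By the outcome, as a careful person would: the job done as asked, in the order asked, and still so for the second after the job is handed in, with the robot touching nothing.
It also fails if it takes over 64 s, if anything falls off the work surface, if the arm or the gripper's body presses on something with over 40 N, if the wrist force passes 120 N, or if a joint passes its speed limit or range.

## Robot

A 6-joint arm with a two-finger parallel gripper is mounted at the origin on a cart in front of the work surface, level with it; the furniture and walls round the work are solid. World frame = base frame: x ahead of the robot, y to its left, z up, the work surface at z = 0. Lengths are in m, angles in rad, forces in N, time in s.
With the tool pointing down it reaches from about 0.35 to 0.95 m from the base axis. Payload 17.4 kg.
Tool frame: the origin (TCP) lies at the very end of the fingers, on their centre line; the grasp point (between the pads) lies behind it (tcp_to_grasp is the z of the grasp point in the tool frame, in m); z points along the fingers, y is the line along which they close (so a half turn about z gives the same grasp; the last joint's range is limited). The gripper opens to 93 mm and grips with 3 to 60 N. Pads are 15 mm wide; open, the fingers measure 128 mm over their backs; the gripper's body (75 mm by 188 mm) begins 65 mm behind the grasp point.
Start: joints at [1.226, 0.116, 1.442, -0, 1.584, -0.038], TCP at [0.204, 0.643, 0.219] pointing down, gripper open.
Joint ranges: [-2.83, 2.83], [-0.83, 2.19], [0.07, 2.5], [-1.14, 4.28], [0.01, 3], [-2.97, 2.97]. Speed limits (rad/s): [1.89, 1.89, 2.22, 3.14, 3.14, 3.14].

## Interface

Orientations are given as a unit quaternion [w, x, y, z].
In Python, from station import * gives the robot as it stands. The module is installed in compiled form; this text tells all that it offers.
- The arm moves only by the shell command python3 -m pendant 'ROWS' [OPENING] [FORCE]. ROWS is JSON, a list of rows, each a list of 2 entries, a list of its own where there are three numbers: the shift along the world's x, y, z in cm, then the turn about the world's z in degrees. A call has 1 to 20 rows; each row is the pose to reach, as a shift and turn from the pose commanded when the call began; what a row does not reach only later rows make up. A row lasts 1/12 s, in which the tool goes at most 41.7 mm and 7.16 degrees, less where a joint would pass 70% of its speed; a pose out of reach is approached as far as the arm can. A call with a gripper value outside its range is refused whole. OPENING is the finger opening in cm, from 0 to 9.3, set as the call begins (- or left out, the last holds). The fingers move at their own pace and stop on an object; FORCE is the grip in N (left out, the last holds). Time passes only in rows, so rows that repeat a pose let the fingers close. It gives the time, the measured TCP pose, the force, the opening and the grip force at its end, in the units of the state.
- read_state(): the state, without advancing time (a new reading comes with each control period).
- camera(name): name is "side" or "top"; returns (picture, depth): 420x560x3 uint8, red, green, blue; 420x560 float32, m along the optical axis (not along the pixel's ray), 0 where there is no reading.
- camera_model(name): a dict with "mtx" (3x3 intrinsics, pixels), "rvec" (rotation vector, rad) and "tvec" (3), from world to camera coordinates, as OpenCV has them. Camera axes: x right, y down, z forward; pixel columns grow to the right and rows downward; lengths in m; the calibration is good to about 2 mm. A picture is of the moment at which its call begins. camera_model takes no time and is no camera call.
- hand_in(): hands the job in; it is judged then, once.
The state is a dict: "time_s": time; "joint_positions": joint angles; "qvel": joint speeds; "joint_torque": joint torques, N m; "tcp_pos": TCP position; "ee_rot": TCP orientation; "wrist_force": force on the tool from outside, world axes, zero at the start; "moment": the same for the moment, N m; "gripper_width": finger opening in m; "gripper_force": force on a finger pad.
Only numpy, scipy, OpenCV 4.12 (cv2) and the standard library are available. Lean on these libraries where they do the work, as an engineer would, in place of code of your own. Each camera call takes 0.05 s, during which the arm holds its last target. There are 200 camera calls.

## Working session

There is one attempt and no reset: what is moved stays moved. The work goes in short steps, Python scripts to look and compute and a shell command to move; the robot and the scene stay as the last step left them, time stands still between calls to the robot, and variables do not carry over. Pictures are saved under pics/ and viewed, at most 10 in all, crops included, and the job is handed in when it is done.

```bash
mkdir -p pics
python3 - <<'E'
from station import *
import cv2,numpy as np
for n in("side","top"):
    p,d=camera(n); np.savez(f"{n}0.npz",p=p,d=d); cv2.imwrite(f"pics/{n}0.png",p[:,:,::-1])
    m=camera_model(n); R=cv2.Rodrigues(m["rvec"])[0]; print(n,m["mtx"].tolist(),(-R.T@m["tvec"].ravel()),R[2], (d>0).mean())
s=read_state();print(s)
E
python3 -m pendant --help | head -20
```

```text
side [[380.010501862149, 0.0, 276.1513781213877], [0.0, 380.010501862149, 211.1297710625745], [0.0, 0.0, 1.0]] [0.66958727 0.60290791 0.85382046] [-0.12264413 -0.59281498 -0.79594523] 0.9959183673469387
top [[381.39457886600707, 0.0, 274.3529663752776], [0.0, 381.39457886600707, 210.75047303631234], [0.0, 0.0, 1.0]] [ 0.04489954 -0.14973137  0.89366555] [ 0.53057841  0.18586198 -0.82700778] 0.9960714285714286
{'time_s': 0.1, 'joint_positions': array([ 1.22620377e+00,  1.16478330e-01,  1.44216816e+00, -3.73656105e-06,
        1.58400399e+00, -3.78166077e-02]), 'qvel': array([-0.00104905, -0.00223907, -0.00122641,  0.00073465, -0.00076653,
       -0.00130106]), 'joint_torque': array([ 1.41960812e-03, -7.22897744e+01, -6.23866439e+01,  7.82345328e-02,
        2.27734074e-02, -1.20498221e-04]), 'tcp_pos': array([0.2038036 , 0.64331855, 0.21797064]), 'ee_rot': array([-9.86818191e-05,  1.52787201e-01,  9.88258970e-01, -5.19631188e-04]), 'wrist_force': array([-0.32318856,  0.18241786, -0.08900583]), 'moment': array([-0.07805961,  0.01360408,  0.01184188]), 'gripper_force': 0.0, 'gripper_width': 0.09320606963915813}invalid input: not JSON, or not a number
```

View pics/side0.png

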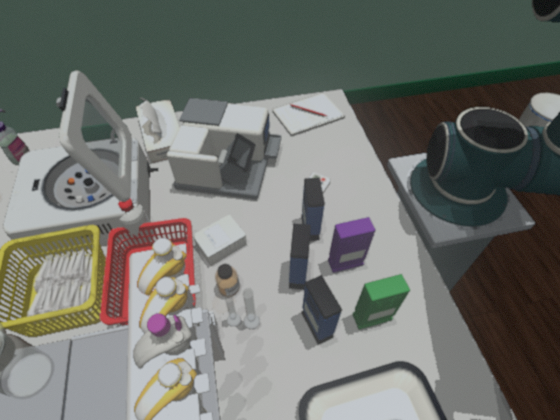

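View pics/top0.png

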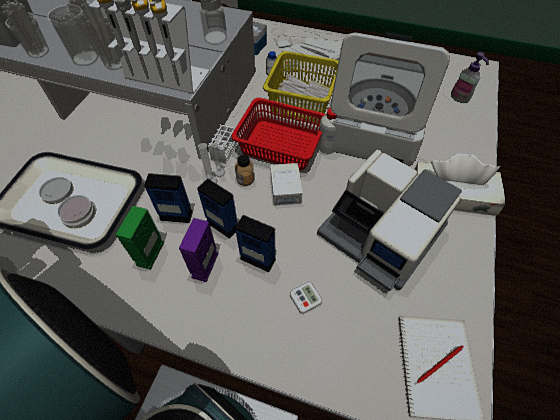

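Side view: blue magazines at (313,208), (300,256) and (321,309), with the purple look-alike at (350,245) and the green at (381,302). Top view: blue at (168,198), (217,207) and (257,243), with purple at (199,250) and green at (139,238). The printer is at about (225,150) in the side view. Its dark bay is at (355,215) in the top view.

```bash
cat > h.py <<'E'
import numpy as np,cv2
from station import *
def cloud(n,p=None,d=None):
    if p is None: p,d=camera(n)
    m=camera_model(n);R=cv2.Rodrigues(m["rvec"])[0]
    v,u=np.mgrid[:420,:560]; K=m["mtx"]
    c=np.stack([(u-K[0,2])*d/K[0,0],(v-K[1,2])*d/K[1,1],d],-1)
    return p,(c-m["tvec"].ravel())@R, d>0
def load(n):
    z=np.load(f"{n}0.npz"); return cloud(n,z["p"],z["d"])
E
python3 - <<'E'
from h import *
P={}
for n in("side","top"):
    p,X,ok=load(n); hsv=cv2.cvtColor(p,cv2.COLOR_RGB2HSV)
    x,y,z=X[...,0],X[...,1],X[...,2]
    for nm,px in dict(side=[("b",313,208),("b",300,256),("b",321,309),("pur",350,245),("grn",381,302)],top=[("b",168,198),("b",217,207),("b",257,243),("pur",199,250),("grn",139,238),("timer",306,297),("carton",286,185),("bottle",245,172),("pr",385,245),("bay",355,215)])[n]:pass
    # bench height
    b=ok&(abs(z)<.02)&(x>.3)&(x<.8); print(n,"bench",np.median(z[b]))
    # tall layer clusters (tops of magazines and look-alikes)
    m=(ok&(z>.148)&(z<.175)&(x>.1)&(x<.75)&(y>-.1)&(y<.6)).astype(np.uint8)
    k,l,st,_=cv2.connectedComponentsWithStats(m)
    for i in range(1,k):
        if st[i,4]<40: continue
        q=X[l==i]; r=cv2.minAreaRect((q[:,:2]*1000).astype(np.float32)); c=p[l==i].mean(0)
        print(n,"top",st[i,:2],st[i,4],np.round(r[0]),np.round(r[1]),round(r[2]),"z",np.round(np.median(q[:,2]),3),c.round())
    P[n]=(p,X,ok)
# printer region map: nearest-height orthographic, 2 mm cells
xs=(0.3,0.9);ys=(-.6,.55);S=2
H=np.zeros((int(600/S),int(1150/S)),np.float32);C=np.zeros(H.shape+(3,),np.uint8)
for n in P:
    p,X,ok=P[n]; q=X[ok];c=p[ok]
    o=np.argsort(q[:,2]);q=q[o];c=c[o]
    i=((q[:,0]-xs[0])*1000/S).astype(int);j=((q[:,1]-ys[0])*1000/S).astype(int)
    g=(i>=0)&(i<H.shape[0])&(j>=0)&(j<H.shape[1])&(q[:,2]<.4)
    for a,b,h,cc in zip(i[g],j[g],q[g,2],c[g]):
        if h>H[a,b]: H[a,b]=h;C[a,b]=cc
def up(I): return cv2.resize(I[::-1,::-1],(740,386),interpolation=cv2.INTER_NEAREST)
hm=cv2.applyColorMap((np.clip(H/.3,0,1)*255).astype(np.uint8),cv2.COLORMAP_JET)
cv2.imwrite("pics/map.png",np.vstack([up(hm)[100:],up(C[:,:,::-1])[100:]]))
E
```

```text
Traceback (most recent call last):
ValueError: too many values to unpack (expected 2)
```

Run:
```python
from h import *
P={}
for n in("side","top"):
    p,X,ok=load(n)
    x,y,z=X[...,0],X[...,1],X[...,2]
    b=ok&(abs(z)<.02)&(x>.3)&(x<.8); print(n,"bench",np.median(z[b]))
    for u,v in dict(side=[(225,150),(260,150),(313,208),(321,184),(326,180),(220,237),(227,275)],top=[(385,245),(380,170),(355,205),(430,187),(306,297),(286,185),(245,172),(257,243)])[n]: print(n,(u,v),X[v,u].round(3))
    m=(ok&(z>.148)&(z<.175)&(x>.05)&(x<.75)&(y>-.1)&(y<.8)).astype(np.uint8)
    k,l,st,_=cv2.connectedComponentsWithStats(m)
    for i in range(1,k):
        if st[i,4]<40: continue
        q=X[l==i]; r=cv2.minAreaRect((q[:,:2]*1000).astype(np.float32)); c=p[l==i].mean(0)
        print(n,"top",st[i,:2],st[i,4],np.round(r[0]),np.round(r[1]),round(r[2]),"z",np.round(np.median(q[:,2]),3),c.round())
    P[n]=(p,X,ok)
xs=(0.1,0.9);ys=(-.4,.7);S=2
H=np.zeros((int(800/S),int(1100/S)),np.float32);C=np.zeros(H.shape+(3,),np.uint8)
for n in P:
    p,X,ok=P[n]; q=X[ok];c=p[ok]
    o=np.argsort(q[:,2]);q=q[o];c=c[o]
    i=((q[:,0]-xs[0])*1000/S).astype(int);j=((q[:,1]-ys[0])*1000/S).astype(int)
    g=(i>=0)&(i<H.shape[0])&(j>=0)&(j<H.shape[1])&(q[:,2]<.3)
    for a,b,h,cc in zip(i[g],j[g],q[g,2],c[g]):
        if h>H[a,b]: H[a,b]=h;C[a,b]=cc
hm=cv2.applyColorMap((np.clip(H/.25,0,1)*255).astype(np.uint8),cv2.COLORMAP_JET)
np.save("H.npy",H)
a=cv2.resize(hm[::-1,::-1],(400,291));b=cv2.resize(C[::-1,::-1,::-1],(400,291))
cv2.imwrite("pics/map.png",np.hstack([a,b]))
```

```text
side bench 0.0006727106823204772
side (225, 150) [ 0.649 -0.211  0.093]
side (260, 150) [ 0.549 -0.204  0.078]
side (313, 208) [0.474 0.085 0.145]
side (321, 184) [0.439 0.029 0.16 ]
side (326, 180) [ 0.372 -0.103  0.015]
side (220, 237) [0.702 0.054 0.05 ]
side (227, 275) [0.697 0.188 0.092]
side top [431 126] 538 [ 96. -11.] [ 68. 170.] 8 z 0.162 [37. 45. 46.]
side top [304 178] 500 [461.  45.] [87. 40.] 82 z 0.16 [71. 72. 73.]
side top [335 217] 644 [401. 168.] [84. 41.] 2 z 0.16 [113.  80. 138.]
side top [290 224] 634 [527. 173.] [84. 40.] 72 z 0.16 [67. 68. 69.]
side top [305 275] 875 [517. 309.] [40. 85.] 13 z 0.16 [66. 67. 68.]
side top [364 274] 854 [387. 319.] [84. 41.] 3 z 0.16 [ 80. 140.  91.]
top bench 0.0017413991541719064
top (385, 245) [ 0.526 -0.247  0.129]
top (380, 170) [ 0.729 -0.197  0.146]
top (355, 205) [ 0.669 -0.16   0.055]
top (430, 187) [ 0.706 -0.321  0.155]
top (306, 297) [ 0.394 -0.106  0.016]
top (286, 185) [0.678 0.037 0.052]
top (245, 172) [0.676 0.158 0.064]
top (257, 243) [0.437 0.03  0.132]
top top [52 80] 484 [745. 574.] [  8. 447.] 0 z 0.168 [73. 72. 70.]
top top [188 114] 75 [735. 327.] [15. 25.] 41 z 0.162 [59. 58. 56.]
top top [144 173] 523 [514. 306.] [42. 85.] 13 z 0.161 [14. 14. 16.]
top top [197 179] 528 [524. 170.] [85. 41.] 71 z 0.161 [16. 15. 17.]
top top [116 206] 626 [384. 316.] [86. 42.] 5 z 0.161 [28. 95. 40.]
top top [235 215] 632 [458.  43.] [84. 41.] 83 z 0.161 [16. 16. 17.]
top top [179 218] 649 [398. 165.] [84. 40.] 2 z 0.161 [ 74.  31. 103.]
```

View pics/map.png

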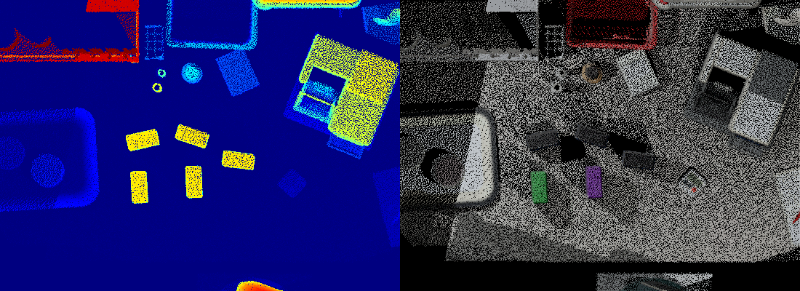

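Run:
```python
from h import *
Q=[];I=[]
for n in("side","top"):
    p,X,ok=load(n)
    g=ok&(X[...,0]>.42)&(X[...,0]<.9)&(X[...,1]>-.5)&(X[...,1]<-.06)&(X[...,2]<.2)
    q=X[g].copy(); q[:,2]-= .0012 if n=="top" else .0006; Q.append(q)
    c=p[80:210,150:300] if n=="side" else p[140:300,300:480]
    c=cv2.convertScaleAbs(c,alpha=1.5,beta=20); I.append(cv2.resize(c[:,:,::-1],(400,int(400*c.shape[0]/c.shape[1]))))
    t=q[(q[:,2]>.149)&(q[:,2]<.157)]
    r=cv2.minAreaRect((t[:,:2]*1000).astype(np.float32)); print(n,"top>",len(t),r)
    f=q[(q[:,2]>.02)]; print("fp",cv2.minAreaRect((f[:,:2]*1000).astype(np.float32)))
h=max(i.shape[0] for i in I); cv2.imwrite("pics/pr.png",np.hstack([cv2.copyMakeBorder(i,0,h-i.shape[0],0,0,0) for i in I]))
np.savez("pr.npz",a=Q[0],b=Q[1])
```

```text
side top> 1048 ((790.58251953125, -246.21090698242188), (395.4821472167969, 158.55833435058594), 39.02218246459961)
fp ((683.63232421875, -280.0323486328125), (439.896728515625, 432.7091369628906), 89.99938201904297)
top top> 1930 ((793.0296020507812, -253.59417724609375), (400.5662841796875, 170.354248046875), 39.39027786254883)
fp ((681.8092041015625, -280.0481262207031), (436.3824768066406, 439.8873596191406), 0.006205753888934851)
```

View pics/pr.png

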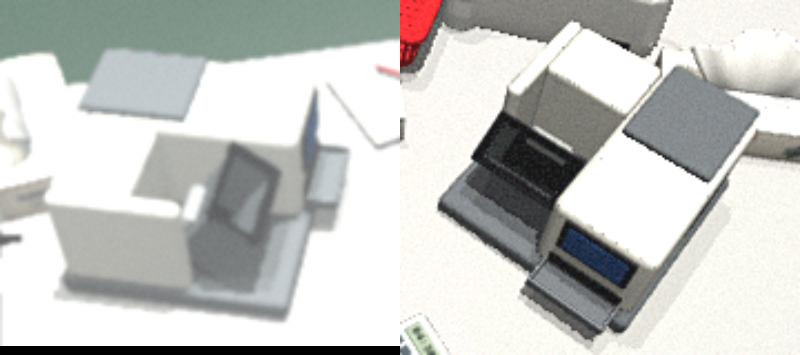

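Run:
```python
from h import *
for n,seed in(("side",(225,145)),("top",(430,187))):
    p,X,ok=load(n); o=.0006 if n=="side" else .0012
    z=X[...,2]-o
    m=(ok&(z>.147)&(z<.159)).astype(np.uint8); k,l,st,ce=cv2.connectedComponentsWithStats(m)
    for i in range(1,k):
        q=X[l==i]; c=q.mean(0)
        if st[i,4]>150 and .5<c[0]<.9 and -.45<c[1]<-.1:
            r=cv2.minAreaRect((q[:,:2]*1000).astype(np.float32)); print(n,"TOP",st[i],np.round(r[0],1),np.round(r[1],1),round(r[2],1),np.median(z[l==i]).round(4))
            d=cv2.boxPoints(r); print(d.round().tolist())
# normals: fit orientation from dark bay box planes
d=np.load("pr.npz"); q=np.vstack([d["a"],d["b"]])
np.random.seed(0)
```

```text
side TOP [179  98  49  28 983] [ 690.6 -323.6] [106.6 121.1] 67.8 0.1528
[[614.0, -350.0], [726.0, -396.0], [767.0, -297.0], [655.0, -251.0]]
side TOP [119 134  14  74 224] [ 907.2 -137.7] [ 30.1 250.2] 0.7 0.1517
[[891.0, -13.0], [894.0, -263.0], [924.0, -263.0], [921.0, -12.0]]
top TOP [327 107  95  25 367] [ 894.6 -145.1] [261.5  27.3] 86.1 0.1531
[[872.0, -275.0], [899.0, -276.0], [917.0, -16.0], [890.0, -14.0]]
top TOP [ 400  169   62   53 1754] [ 687.4 -326. ] [103.8 121.3] 67.9 0.153
[[612.0, -351.0], [724.0, -397.0], [763.0, -301.0], [651.0, -255.0]]
```

Run:
```python
from h import *
a=np.radians(-22.2);t=np.radians(35)
px=np.array([np.cos(a),np.sin(a),0]);py=np.array([-np.sin(a),np.cos(a),0]);k=np.array([0,0,1.])
bx=np.cos(t)*px+np.sin(t)*k; bz=-np.sin(t)*px+np.cos(t)*k
T=np.stack([bx,py,bz]); 
out=[]
for n in("side","top"):
    p,X,ok=load(n); X=X-np.array([0,0,.0006 if n=="side" else .0012])
    L=(X-np.array([.65,-.17,0]))@T.T*1000
    g=ok&(abs(L[...,0])<120)&(abs(L[...,1])<110)&(X[...,2]>.025)&(X[...,2]<.2)
    v=p.max(-1)
    Pu=(X-np.array([.65,-.17,0]))@px*1000
    for nm,A in(("bx",L[...,0]),("by",L[...,1]),("bz",L[...,2]),("u",Pu)):
        h,e=np.histogram(A[g],np.arange(-120,161,3)); i=np.argsort(-h)[:9]; print(n,nm,[(int(e[j]),int(h[j])) for j in sorted(i)])
    # tilted-frame ortho image: rows bx, cols by, value bz (max)
    R=np.full((120,110),-99.);
    for (b,c,w) in L[g]:
        i,j=int((b+120)/2),int((c+110)/2)
        R[i,j]=max(R[i,j],w)
    im=np.clip((R+20)/160*255,0,255).astype(np.uint8); im=cv2.applyColorMap(im,cv2.COLORMAP_JET); im[R<-90]=0
    out.append(cv2.resize(im[::-1,::-1],(396,432),interpolation=0)); np.save(f"R{n}.npy",R)
cv2.imwrite("pics/bay.png",np.hstack(out))
```

```text
side bx [(6, 97), (9, 184), (21, 91), (57, 185), (60, 113), (63, 112), (66, 92), (69, 92), (108, 90)]
side by [(-72, 310), (-69, 433), (-60, 156), (-57, 137), (33, 236), (36, 172), (51, 123), (54, 549), (57, 227)]
side bz [(57, 134), (60, 146), (63, 145), (66, 151), (69, 146), (72, 142), (75, 133), (120, 139), (123, 130)]
side u [(-87, 109), (-69, 102), (-66, 93), (-63, 98), (-24, 93), (-21, 120), (9, 117), (12, 93), (60, 112)]
top bx [(9, 106), (87, 81), (96, 83), (102, 81), (105, 80), (108, 81), (111, 82), (114, 84), (117, 81)]
top by [(-108, 107), (-105, 116), (-102, 107), (-99, 110), (-96, 110), (-93, 105), (-90, 113), (27, 194), (33, 224)]
top bz [(36, 281), (39, 268), (42, 125), (48, 125), (60, 152), (66, 144), (117, 145), (120, 189), (123, 177)]
top u [(-93, 162), (-90, 168), (-87, 174), (-72, 110), (-66, 107), (-24, 118), (-21, 131), (60, 504), (63, 201)]
```

View pics/bay.png

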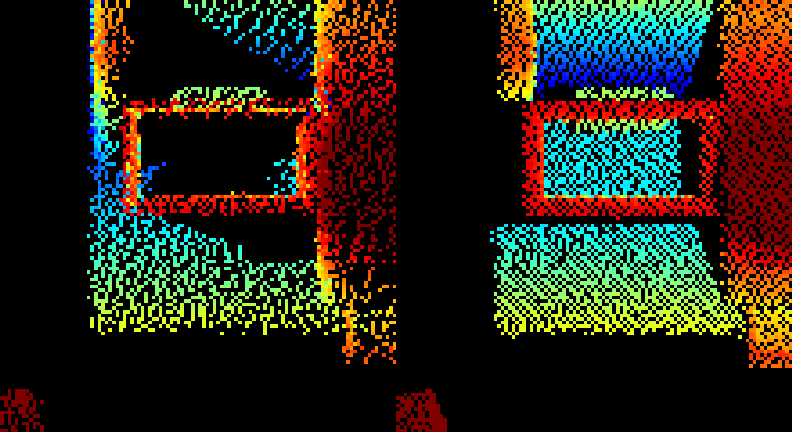

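Run:
```python
from h import *
a=np.radians(-22.2);t=np.radians(35)
px=np.array([np.cos(a),np.sin(a),0]);py=np.array([-np.sin(a),np.cos(a),0]);k=np.array([0,0,1.])
T=np.stack([np.cos(t)*px+np.sin(t)*k,py,-np.sin(t)*px+np.cos(t)*k])
def hist(v,lo,hi): 
    h,e=np.histogram(v,np.arange(lo,hi+1,1)); return {int(e[i]):int(h[i]) for i in range(len(h)) if h[i]>=max(3,.25*h.max())}
for n in("side","top"):
    p,X,ok=load(n); X=X-np.array([0,0,.0006 if n=="side" else .0012])
    L=((X-np.array([.65,-.17,0]))@T.T*1000)[ok]; x,y,z=L.T
    inn=(x>-5)&(x<65)&(y>-75)&(y<50)
    print(n,"rim z",hist(z[inn&(z>105)&(z<140)],105,140)); print(" stop z",hist(z[inn&(x>15)&(x<45)&(y>-45)&(y<25)&(z<70)],0,70))
    w=inn&(z>50)&(z<105)
    print(" y+",hist(y[w&(x>16)&(x<46)&(y>20)],20,50)," y-",hist(y[w&(x>16)&(x<46)&(y<-40)],-75,-40))
    w2=w&(y>-45)&(y<25)
    print(" x-",hist(x[w2&(x<25)],-5,25)," x+",hist(x[w2&(x>40)],40,65))
    r=inn&(z>117)&(z<128)
    print(" rim y",hist(y[r&(x>18)&(x<44)],-75,50)," rim x",hist(x[r&(y>-45)&(y<25)],-5,65))
    # surroundings
    for nm,m in(("tower",(y<-75)&(y>-110)&(x>-40)&(x<120)),("left block",(y>30)&(y<75)&(x>55)&(x<130)),("behind",(y>-60)&(y<35)&(x>62)&(x<140))):
        W=L[m]@T+np.array([650,-170,0]); U=(W-np.array([650,-170,0]))@px
        print(" ",nm,"worldz max",np.percentile(W[:,2],[50,99]).round() if m.any() else 0,"u range",np.percentile(U,[1,99]).round() if m.any() else 0)
```

```text
side rim z {108: 15, 109: 13, 111: 13, 112: 17, 113: 15, 114: 26, 115: 17, 116: 21, 117: 21, 118: 21, 119: 28, 120: 26, 121: 35, 122: 47, 123: 50, 124: 35, 125: 17}
 stop z {}
 y+ {34: 25, 35: 43, 36: 39, 37: 13}  y- {-60: 12, -59: 23, -58: 34, -57: 35, -56: 16}
 x- {10: 28, 11: 30}  x+ {58: 31, 59: 36}
 rim y {-69: 3, -68: 7, -66: 3, -65: 3, -64: 3, -63: 8, -62: 4, -61: 3, 39: 4, 40: 7, 41: 3}  rim x {0: 3, 1: 3, 2: 9, 3: 9, 4: 7, 5: 8, 6: 11, 7: 9, 57: 4, 59: 6, 60: 3, 61: 5, 62: 8, 63: 7, 64: 7}
  tower worldz max [143. 152.] u range [-92.  39.]
  left block worldz max [ 70. 144.] u range [-18. 152.]
  behind worldz max [120. 144.] u range [-20. 169.]
top rim z {113: 19, 114: 26, 115: 20, 116: 24, 117: 39, 118: 35, 119: 41, 120: 39, 121: 47, 122: 64, 123: 55, 124: 48, 125: 37, 126: 21}
 stop z {36: 39, 37: 51, 38: 66, 39: 58, 40: 45, 41: 20}
 y+ {28: 23, 29: 36}  y- {}
 x- {10: 21}  x+ {47: 5, 48: 8, 49: 7, 50: 8, 51: 8, 52: 7, 53: 9}
 rim y {-68: 3, -67: 3, -66: 4, -65: 4, -64: 3, -63: 4, 31: 3, 32: 6, 34: 8, 35: 5, 36: 5, 37: 4, 38: 3}  rim x {0: 12, 1: 8, 2: 14, 3: 9, 4: 14, 5: 11, 6: 11, 7: 7, 8: 9, 55: 5, 56: 9, 57: 11, 58: 13, 59: 10, 60: 13, 61: 13, 62: 12, 63: 12}
  tower worldz max [143. 152.] u range [-93.  38.]
  left block worldz max [126. 145.] u range [-24.  66.]
  behind worldz max [ 99. 145.] u range [-20.  69.]
```

The crop "bay" shows the sleeve mouth tilted as expected, with its inside about 43 x 88 mm. Candidates (top view): blue (168,198), (217,207), (257,243); look-alikes green (139,238) and purple (199,250), which are excluded. I start with the blue one at (168,198), moving high above it first and checking one close crop.

```bash
python3 -m pendant '[[[6,-6,0],7],[[10,-10,0],14],[[13,-13,0],21],[[16,-16,0],28],[[19,-19,0],30],[[22,-23,0],30],[[25,-26,0],30],[[28,-29,0],30],[[31,-32,0],30],[[31.2,-33.6,0],30.6],[[31.2,-33.6,0],30.6],[[31.2,-33.6,0],30.6],[[31.2,-33.6,0],30.6]]' 9.3
python3 - <<'E'
import station as s; print([k for k in dir(s) if not k.startswith('_')], getattr(s,'tcp_to_grasp',None))
from h import *
p,X,ok=cloud("top"); cv2.imwrite("pics/c1.png",cv2.resize(p[110:290,100:340,::-1],(720,540)))
st=read_state(); n=st["ee_rot"][1:3]; print("yaw of tool y",np.degrees(np.arctan2(2*n[1]**2-1,2*n[0]*n[1])))
E
```

```text
time_s: 1.18
tcp_pos: [0.5169, 0.3057, 0.2182]
ee_rot: [-0.0, -0.112, 0.994, -0.0]
wrist_force: [-0.8, 0.8, 0.1]
gripper_width: 0.0929
gripper_force: 0.0
['IKError', 'camera', 'camera_model', 'hand_in', 'read_state', 'tcp_to_grasp'] -0.0188
yaw of tool y 102.92191469329227
```

View pics/c1.png

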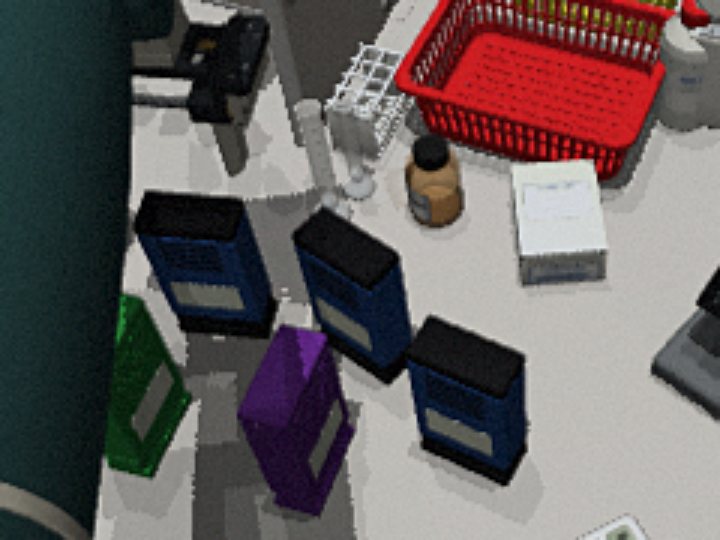

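The crop shows three blue magazines with black caps at (200,260), (350,295) and (465,395). Green and purple are clearly different and stay alone. I'll weigh the one at (200,260) now.

```bash
python3 -m pendant '[[[0,0,-3],0],[[0,0,-6],0],[[0,0,-8.5],0],[[0,0,-9.7],0],[[0,0,-10.2],0],[[0,0,-10.2],0],[[0,0,-10.2],0]]'
python3 -m pendant '[[[0,0,0],0],[[0,0,0],0],[[0,0,0],0],[[0,0,0],0],[[0,0,0],0],[[0,0,0],0]]' 8 25
python3 -m pendant '[[[0,0,0.5],0],[[0,0,1],0],[[0,0,1.5],0],[[0,0,1.5],0],[[0,0,1.5],0],[[0,0,1.5],0]]'
```

```text
time_s: 1.82
tcp_pos: [0.5161, 0.3082, 0.1181]
ee_rot: [0.001, -0.114, 0.994, 0.0]
wrist_force: [0.3, -0.4, -0.1]
gripper_width: 0.0933
gripper_force: 0.0
time_s: 2.32
tcp_pos: [0.5164, 0.3079, 0.1182]
ee_rot: [0.001, -0.113, 0.994, 0.001]
wrist_force: [-1.7, 1.4, 6.1]
gripper_width: 0.0838
gripper_force: 25.0
time_s: 2.82
tcp_pos: [0.5158, 0.3074, 0.1315]
ee_rot: [-0.0, -0.113, 0.994, -0.0]
wrist_force: [0.7, -0.8, -0.3]
gripper_width: 0.084
gripper_force: 25.0
```

```bash
for i in 1 2 3; do python3 -m pendant '[[[0,0,0],0],[[0,0,0],0]]' | grep -E "wrist|tcp"; done
```

```text
tcp_pos: [0.5158, 0.3074, 0.1313]
wrist_force: [-0.5, -0.2, -2.5]
tcp_pos: [0.5158, 0.3074, 0.1315]
wrist_force: [0.2, 0.1, -1.1]
tcp_pos: [0.5158, 0.3075, 0.1316]
wrist_force: [-0.4, 0.0, -1.3]
```

```bash
python3 -m pendant '[[[0,0,-0.5],0],[[0,0,-1],0],[[0,0,-1.4],0],[[0,0,-1.4],0],[[0,0,-1.4],0]]'
python3 -m pendant '[[[0,0,0],0],[[0,0,0],0],[[0,0,0],0],[[0,0,0],0],[[0,0,1.5],0],[[0,0,5],0],[[0,0,8],0],[[0,0,9],-3],[[0.3,-3.4,9],-10],[[0.6,-6.8,9],-17],[[1,-10,9],-24],[[1,-13,9],-31],[[1,-13.6,9],-31.4],[[1,-13.6,9],-31.4],[[1,-13.6,9],-31.4],[[1,-13.6,9],-31.4]]' 9.3
python3 -m pendant '[[[0,0,-3],0],[[0,0,-6],0],[[0,0,-8],0],[[0,0,-8.8],0],[[0,0,-9.1],0],[[0,0,-9.1],0],[[0,0,-9.1],0]]'
```

```text
time_s: 3.73
tcp_pos: [0.5159, 0.3077, 0.1175]
ee_rot: [0.0, -0.113, 0.994, 0.0]
wrist_force: [-0.3, 1.6, 2.3]
gripper_width: 0.0841
gripper_force: 25.0
time_s: 5.07
tcp_pos: [0.5259, 0.1724, 0.2081]
ee_rot: [0.0, 0.159, 0.987, 0.0]
wrist_force: [0.7, -0.9, 0.9]
gripper_width: 0.0928
gripper_force: 0.0
time_s: 5.65
tcp_pos: [0.5264, 0.172, 0.1181]
ee_rot: [0.001, 0.159, 0.987, 0.0]
wrist_force: [0.0, 0.4, 0.6]
gripper_width: 0.0931
gripper_force: 0.0
```

```bash
python3 -m pendant '[[[0,0,0],0],[[0,0,0],0],[[0,0,0],0],[[0,0,0],0],[[0,0,0],0],[[0,0,0],0]]' 8 25
python3 -m pendant '[[[0,0,0.5],0],[[0,0,1],0],[[0,0,1.5],0],[[0,0,1.5],0],[[0,0,1.5],0],[[0,0,1.5],0]]'
for i in 1 2 3; do python3 -m pendant '[[[0,0,0],0],[[0,0,0],0]]' | grep -E "wrist|tcp"; done
```

```text
time_s: 6.15
tcp_pos: [0.5264, 0.1717, 0.1179]
ee_rot: [0.001, 0.16, 0.987, 0.001]
wrist_force: [0.7, 1.9, 6.3]
gripper_width: 0.0837
gripper_force: 25.0
time_s: 6.65
tcp_pos: [0.5257, 0.1714, 0.1314]
ee_rot: [-0.0, 0.16, 0.987, -0.0]
wrist_force: [-0.4, 0.2, -5.5]
gripper_width: 0.0834
gripper_force: 25.0
tcp_pos: [0.5257, 0.1714, 0.1313]
wrist_force: [0.2, 0.1, -5.2]
tcp_pos: [0.5258, 0.1715, 0.1315]
wrist_force: [-0.3, -0.1, -4.4]
tcp_pos: [0.5258, 0.1715, 0.1316]
wrist_force: [-0.2, 0.1, -4.5]
```

About 4.9 N, so this magazine (magazine at top-view (217,207)) is the full one. The tool always points down. I hold it across the 84 mm so it can pivot about the pads, and tilt it 35° on clear bench by rolling it over its foot edge.

```bash
python3 -m pendant '[[[1.5,-0.7,0.5],-1],[[3.5,-1.8,0.5],-2],[[5.5,-2.9,0.5],-3],[[7,-3.7,0.5],-3.8],[[7.9,-4.2,0],-3.8],[[7.9,-4.2,-0.8],-3.8],[[7.9,-4.2,-1.3],-3.8],[[7.9,-4.2,-1.4],-3.8],[[7.9,-4.2,-1.4],-3.8]]'
python3 -m pendant '[[[0,0,0],0],[[0,0,0],0],[[0,0,-0.1],0]]' - 8
python3 -m pendant '[[[-0.5,0.2,0],0],[[-1.1,0.45,0],0],[[-1.7,0.7,0],0],[[-2.2,0.9,0],0],[[-2.8,1.1,0],0],[[-3.3,1.35,-0.05],0],[[-3.3,1.35,-0.05],0],[[-3.3,1.35,-0.05],0]]'
python3 - <<'E'
from h import *
p,X,ok=cloud("side"); cv2.imwrite("pics/t1.png",cv2.resize(p[150:350,180:420,::-1],(600,500)))
E
```

```text
time_s: 7.9
tcp_pos: [0.6041, 0.1299, 0.1173]
ee_rot: [-0.0, 0.192, 0.981, -0.0]
wrist_force: [-0.3, 0.8, -3.9]
gripper_width: 0.0841
gripper_force: 25.0
time_s: 8.15
tcp_pos: [0.6047, 0.1298, 0.1172]
ee_rot: [0.0, 0.192, 0.981, 0.0]
wrist_force: [-2.2, -1.2, 8.3]
gripper_width: 0.0836
gripper_force: 8.0
time_s: 8.82
tcp_pos: [0.5714, 0.1433, 0.1162]
ee_rot: [-0.0, 0.192, 0.981, 0.0]
wrist_force: [-0.9, 0.2, 4.6]
gripper_width: 0.0836
gripper_force: 8.0
```

View pics/t1.png

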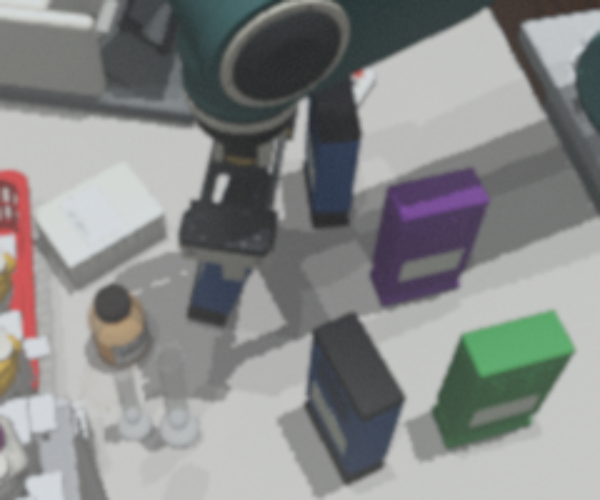

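```bash
cat > tilt.py <<'E'
from h import *
import sys
a=np.radians(-22.2)
px=np.array([np.cos(a),np.sin(a),0]);py=np.array([-np.sin(a),np.cos(a),0])
def tilt(n,rad=.16):
    p,X,ok=cloud(n); s=read_state(); c=s["tcp_pos"]
    h=cv2.cvtColor(p,cv2.COLOR_RGB2HSV)
    g=ok&(h[...,0]>100)&(h[...,0]<128)&(h[...,1]>90)&(h[...,2]>25)
    D=X-c; v=D@py; u=D@px
    for nm,lo,hi in(("+y face",.036,.050),("-y face",-.050,-.036)):
        m=g&(v>lo)&(v<hi)&(abs(u)<.13)&(X[...,2]<c[2]+.04)&(X[...,2]>0.01)
        if m.sum()<25: print(n,nm,"few",m.sum()); continue
        uz=np.stack([u[m],X[...,2][m]],1)*1000
        r=cv2.minAreaRect(uz.astype(np.float32)); bp=cv2.boxPoints(r)
        d=uz-uz.mean(0); w=np.linalg.svd(d,full_matrices=False)[2][0]; w*=np.sign(w[1])
        print(n,nm,m.sum(),"lean deg",np.degrees(np.arctan2(-w[0],w[1])).round(1),"rect",np.round(r[1]),round(r[2],1),"corners(u,z)",bp.round().tolist())
    # broad faces
    for nm in("broad",):
        m=g&(abs(v)<.035)&(abs(u)<.15)&(X[...,2]<c[2]+.04)&(X[...,2]>.01)
        if m.sum()<60: print(n,nm,"few",m.sum()); continue
        q=X[m]; q=q[np.linalg.norm(q-np.median(q,0),axis=1)<.08]; q=q-q.mean(0); w=np.linalg.svd(q,full_matrices=False)[2][2]; w*=np.sign(w@px)
        print(n,nm,m.sum(),"normal (px,py,z)",np.round([w@px,w@py,w[2]],3),"lean",np.degrees(np.arctan2(w[2],w@px)).round(1))
if __name__=="__main__":
    for n in sys.argv[1:]: tilt(n)
E
python3 tilt.py side top
```

```text
side +y face few 0
side -y face few 0
side broad few 0
top +y face few 2
top -y face 196 lean deg 21.4 rect [ 38. 115.] 12.6 corners(u,z) [[-20.0, 144.0], [5.0, 31.0], [42.0, 40.0], [17.0, 152.0]]
top broad 80 normal (px,py,z) [0.974 0.007 0.228] lean 13.2
```

```bash
python3 -m pendant '[[[-0.5,0.2,-0.15],0],[[-1.1,0.45,-0.3],0],[[-1.6,0.7,-0.4],0],[[-2.2,0.9,-0.6],0],[[-2.7,1.1,-0.8],0],[[-3.25,1.3,-1.05],0],[[-3.8,1.55,-1.25],0],[[-4.3,1.75,-1.5],0],[[-4.8,1.95,-1.8],0],[[-4.8,1.95,-1.8],0],[[-4.8,1.95,-1.8],0]]'
python3 tilt.py top
```

```text
time_s: 9.88
tcp_pos: [0.5233, 0.1627, 0.0977]
ee_rot: [-0.0, 0.192, 0.981, -0.0]
wrist_force: [-1.1, 2.6, -0.5]
gripper_width: 0.0839
gripper_force: 8.0
top +y face few 0
top -y face 150 lean deg 44.8 rect [ 37. 122.] 43.7 corners(u,z) [[-24.0, 117.0], [60.0, 29.0], [87.0, 54.0], [3.0, 142.0]]
top broad few 8
```

```bash
sed -i 's/c\[2\]+.04/c[2]+.07/g' tilt.py; python3 -m pendant '[[[0,0,0],0],[[0,0,0],0],[[0,0,0],0]]' - 45; python3 tilt.py top
```

```text
time_s: 10.18
tcp_pos: [0.5239, 0.1623, 0.0979]
ee_rot: [-0.0, 0.192, 0.981, -0.0]
wrist_force: [-0.7, 0.4, -2.2]
gripper_width: 0.084
gripper_force: 45.0
top +y face few 0
top -y face 148 lean deg 45.0 rect [ 37. 116.] 40.2 corners(u,z) [[-21.0, 118.0], [54.0, 30.0], [82.0, 54.0], [7.0, 142.0]]
top broad few 7
```

```bash
python3 -m pendant '[[[0,0,0],0],[[0.3,-0.1,0.1],0],[[0.6,-0.2,0.15],0],[[0.9,-0.35,0.2],0],[[1.2,-0.5,0.3],0],[[1.4,-0.6,0.4],0],[[1.4,-0.6,0.4],0]]' - 8;python3 -m pendant '[[[0,0,0],0],[[0,0,0],0],[[0,0,0],0]]' - 45; python3 tilt.py top
```

```text
time_s: 10.82
tcp_pos: [0.5386, 0.1563, 0.1028]
ee_rot: [0.0, 0.192, 0.981, 0.0]
wrist_force: [-1.9, 0.1, 4.7]
gripper_width: 0.0839
gripper_force: 8.0
time_s: 11.07
tcp_pos: [0.5384, 0.1564, 0.1028]
ee_rot: [0.001, 0.192, 0.981, 0.0]
wrist_force: [-0.0, -0.8, 4.6]
gripper_width: 0.0845
gripper_force: 45.0
top +y face few 0
top -y face 154 lean deg 36.5 rect [ 39. 116.] 35.7 corners(u,z) [[-27.0, 126.0], [40.0, 32.0], [72.0, 54.0], [4.0, 149.0]]
top broad few 1
```

```bash
python3 -m pendant '[[[0,0,0.5],0],[[0,0,1.5],0],[[0,0,3],0],[[0,0,5],0],[[0,0,7.5],0],[[0,0,10],0],[[0,0,12.5],0],[[0,0,13.3],0],[[0,-0.5,13.5],0],[[0,-2,13.5],0],[[0,-4.5,13.5],0],[[0,-7,13.5],0],[[0,-9.5,13.5],0],[[0,-12,13.5],0]]'
python3 -m pendant '[[[-0.2,-2.5,0],0],[[-0.4,-5,0],0],[[-0.6,-7.5,0],0],[[-0.8,-10,0],0],[[-1,-12.5,0],0],[[-1.1,-15,0],0],[[-1.1,-16.5,0],0],[[-1.1,-17.2,0],0],[[-1.1,-17.2,0],0],[[-1.1,-17.2,0],0],[[-1.1,-17.2,0],0]]'
python3 tilt.py top side
```

```text
time_s: 12.28
tcp_pos: [0.5371, 0.0351, 0.2351]
ee_rot: [-0.001, 0.192, 0.981, -0.0]
wrist_force: [0.5, 0.8, -5.6]
gripper_width: 0.084
gripper_force: 45.0
time_s: 13.2
tcp_pos: [0.5268, -0.1347, 0.2366]
ee_rot: [-0.0, 0.192, 0.981, 0.0]
wrist_force: [-0.0, 1.0, -4.1]
gripper_width: 0.0836
gripper_force: 45.0
top +y face few 0
top -y face 48 lean deg 34.3 rect [ 37. 137.] 28.6 corners(u,z) [[-23.0, 265.0], [43.0, 145.0], [76.0, 163.0], [10.0, 283.0]]
top broad few 21
side +y face 107 lean deg 19.9 rect [ 34. 102.] 28.2 corners(u,z) [[-10.0, 257.0], [38.0, 167.0], [68.0, 183.0], [20.0, 273.0]]
side -y face few 0
side broad few 14
```

Run:
```python
from h import *
o=[]
for n,(r0,r1,c0,c1) in(("side",(60,230,170,360)),("top",(80,290,280,480))):
    p,X,ok=cloud(n); c=cv2.convertScaleAbs(p[r0:r1,c0:c1,::-1],alpha=1.6,beta=15); o.append(cv2.resize(c,(400,int(400*(r1-r0)/(c1-c0)))))
h=max(i.shape[0] for i in o); cv2.imwrite("pics/m1.png",np.hstack([cv2.copyMakeBorder(i,0,h-i.shape[0],0,0,0) for i in o]))
```

```text
(no output)
```

View pics/m1.png

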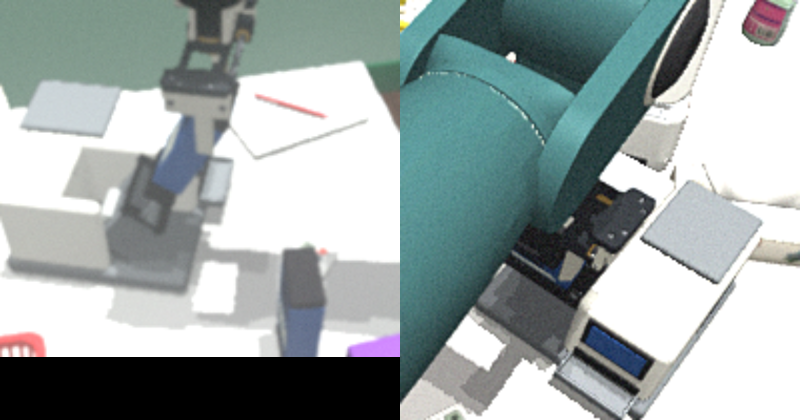

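The side view shows the magazine tilted above the bay mouth, its foot at about crop (160,190) just over the dark sleeve. I'll measure its lean from the edges of the face.

```bash
cat > edge.py <<'E'
from tilt import *
def edges(n="side",lo=.034,hi=.055):
    p,X,ok=cloud(n); c=read_state()["tcp_pos"]; h=cv2.cvtColor(p,cv2.COLOR_RGB2HSV)
    D=X-c; v=D@py;u=D@px*1000;z=X[...,2]*1000
    m=ok&(h[...,0]>100)&(h[...,0]<128)&(h[...,1]>90)&(h[...,2]>25)&(v>lo)&(v<hi)&(abs(u)<130)
    print("v med",np.median(v[m]).round(4),m.sum())
    t=np.radians(35); bx=np.cos(t)*u+np.sin(t)*(z-c[2]*1000-18.8); bz=-np.sin(t)*u+np.cos(t)*(z-c[2]*1000-18.8)
    L=[]
    for b in range(-110,30,10):
        k=m&(bz>=b)&(bz<b+10)
        if k.sum()>4: L.append((b+5,np.percentile(bx[k],4).round(1),np.percentile(bx[k],96).round(1),int(k.sum())))
    print("bz, bxmin, bxmax",*L)
    A=np.array(L)
    for i in(1,2): f=np.polyfit(A[:,0],A[:,i],1); print("extra lean",-np.degrees(np.arctan(f[0])).round(1))
edges()
E
python3 edge.py
```

```text
v med 0.0423 105
bz, bxmin, bxmax (-95, np.float64(-6.1), np.float64(13.7), 10) (-85, np.float64(-10.4), np.float64(16.2), 10) (-75, np.float64(-10.9), np.float64(16.2), 13) (-65, np.float64(-14.8), np.float64(16.1), 10) (-55, np.float64(-10.7), np.float64(16.8), 16) (-45, np.float64(-5.4), np.float64(20.1), 12) (-35, np.float64(2.8), np.float64(21.4), 13) (-25, np.float64(7.8), np.float64(22.6), 11) (-15, np.float64(14.2), np.float64(23.4), 6)
extra lean -16.0
extra lean -6.9
```

```bash
python3 -m pendant '[[[0.5,-0.2,-0.4],0],[[0.96,-0.42,-0.8],0],[[0.96,-0.42,-0.8],0],[[1.2,-0.53,-1.2],0],[[1.49,-0.64,-1.62],0],[[1.49,-0.64,-1.62],0]]'
python3 -m pendant '[[[0.2,-0.09,-0.32],0],[[0.43,-0.17,-0.65],0],[[0.64,-0.26,-0.98],0],[[0.64,-0.26,-0.98],0]]'
python3 edge.py
```

```text
time_s: 13.95
tcp_pos: [0.5419, -0.142, 0.2197]
ee_rot: [-0.001, 0.192, 0.981, 0.0]
wrist_force: [0.7, 0.7, -5.8]
gripper_width: 0.0836
gripper_force: 45.0
time_s: 14.28
tcp_pos: [0.5478, -0.1444, 0.2102]
ee_rot: [-0.001, 0.192, 0.981, 0.0]
wrist_force: [-2.5, 1.8, -5.6]
gripper_width: 0.0837
gripper_force: 45.0
v med 0.042 166
bz, bxmin, bxmax (-95, np.float64(-18.0), np.float64(12.0), 14) (-85, np.float64(-16.6), np.float64(14.9), 22) (-75, np.float64(-12.3), np.float64(15.9), 27) (-65, np.float64(-15.3), np.float64(16.4), 22) (-55, np.float64(-9.8), np.float64(16.6), 22) (-45, np.float64(-9.2), np.float64(18.4), 23) (-35, np.float64(-4.5), np.float64(21.4), 16) (-25, np.float64(9.8), np.float64(22.0), 9) (-15, np.float64(14.3), np.float64(23.1), 7)
extra lean -21.0
extra lean -7.5
```

```bash
python3 -m pendant '[[[0.25,-0.1,-0.4],0],[[0.5,-0.2,-0.8],0],[[0.74,-0.3,-1.15],0],[[0.74,-0.3,-1.15],0],[[0.74,-0.3,-1.15],0]]'
python3 edge.py
```

```text
time_s: 14.75
tcp_pos: [0.5551, -0.1474, 0.1987]
ee_rot: [-0.001, 0.192, 0.981, 0.0]
wrist_force: [-2.8, 2.3, -11.6]
gripper_width: 0.0837
gripper_force: 45.0
v med 0.0422 119
bz, bxmin, bxmax (-95, np.float64(-14.6), np.float64(10.5), 7) (-85, np.float64(-18.9), np.float64(11.7), 17) (-75, np.float64(-13.7), np.float64(14.2), 17) (-65, np.float64(-14.9), np.float64(14.7), 18) (-55, np.float64(-12.0), np.float64(15.5), 16) (-45, np.float64(-13.5), np.float64(17.4), 12) (-35, np.float64(-9.1), np.float64(19.1), 18) (-25, np.float64(-1.0), np.float64(21.8), 8)
extra lean -10.0
extra lean -8.6
```

```bash
python3 -m pendant '[[[0,0,0],0],[[-0.2,0.1,-0.2],0],[[-0.4,0.17,-0.4],0],[[-0.2,0.1,-0.8],0],[[0.07,-0.03,-1.16],0],[[0.07,-0.03,-1.16],0]]' - 15
python3 -m pendant '[[[0.04,-0.02,-0.3],0],[[0.08,-0.03,-0.6],0],[[0.12,-0.05,-0.9],0],[[0.15,-0.06,-1.1],0],[[0.15,-0.06,-1.1],0]]'
python3 edge.py
```

```text
time_s: 15.3
tcp_pos: [0.5567, -0.148, 0.1875]
ee_rot: [0.0, 0.192, 0.981, -0.0]
wrist_force: [2.9, -1.9, -5.7]
gripper_width: 0.0837
gripper_force: 15.0
time_s: 15.72
tcp_pos: [0.5577, -0.1484, 0.1764]
ee_rot: [-0.0, 0.192, 0.981, 0.0]
wrist_force: [2.9, -1.4, -3.8]
gripper_width: 0.0842
gripper_force: 15.0
v med 0.042 142
bz, bxmin, bxmax (-95, np.float64(-12.2), np.float64(19.1), 11) (-85, np.float64(-11.2), np.float64(19.4), 24) (-75, np.float64(-10.0), np.float64(20.3), 18) (-65, np.float64(-10.7), np.float64(18.8), 18) (-55, np.float64(-11.1), np.float64(20.1), 22) (-45, np.float64(-0.3), np.float64(22.1), 15) (-35, np.float64(-6.5), np.float64(23.2), 15) (-25, np.float64(9.1), np.float64(23.9), 10) (-15, np.float64(12.3), np.float64(24.7), 7)
extra lean -16.4
extra lean -4.3
```

```bash
python3 -m pendant '[[[0.2,-0.1,-0.5],0],[[0.4,-0.17,-0.9],0],[[0.6,-0.25,-1.2],0],[[0.7,-0.3,-1.45],0],[[0.86,-0.35,-1.67],0],[[0.86,-0.35,-1.67],0],[[0.86,-0.35,-1.67],0]]' - 30
python3 edge.py
```

```text
time_s: 16.35
tcp_pos: [0.5663, -0.1519, 0.1606]
ee_rot: [-0.0, 0.192, 0.981, -0.0]
wrist_force: [-3.7, 2.3, 5.3]
gripper_width: 0.0838
gripper_force: 30.0
v med 0.0423 164
bz, bxmin, bxmax (-75, np.float64(-10.4), np.float64(18.7), 18) (-65, np.float64(-11.9), np.float64(21.0), 28) (-55, np.float64(-10.4), np.float64(21.2), 26) (-45, np.float64(-9.8), np.float64(21.5), 29) (-35, np.float64(-4.3), np.float64(22.7), 26) (-25, np.float64(7.8), np.float64(24.0), 18) (-15, np.float64(14.5), np.float64(24.9), 12) (-5, np.float64(17.3), np.float64(24.2), 6)
extra lean -24.7
extra lean -4.6
```

```bash
python3 -m pendant '[[[0,0,0],0],[[0,0,0],0],[[0,0,0],0],[[0,0,0],0],[[0,0,1],0],[[0,0,3],0],[[0,0,6],0],[[0,0,9],0],[[0,0,11],0],[[0,0,11],0],[[0,0,11],0]]' 9.3
python3 - <<'E'
from h import *
a=np.radians(-22.2);t=np.radians(35)
px=np.array([np.cos(a),np.sin(a),0]);py=np.array([-np.sin(a),np.cos(a),0]);k=np.array([0,0,1.])
T=np.stack([np.cos(t)*px+np.sin(t)*k,py,-np.sin(t)*px+np.cos(t)*k]); S=np.array([.6487,-.1848,.0499])
o=[]
for n in("side","top"):
    p,X,ok=cloud(n); L=(X-S)@T.T*1000; g=ok&(abs(L[...,0])<40)&(abs(L[...,1])<50)&(L[...,2]>100)&(L[...,2]<215)&(p.max(-1)<95)
    q=L[g]
    if len(q)<20: print(n,len(q)); continue
    c=q[(q[:,2]>np.percentile(q[:,2],98)-12)]; h,e=np.histogram(q[:,2],np.arange(100,216,2)); i=h.argmax()
    c=q[abs(q[:,2]-e[i]-1)<5]; A=np.c_[c[:,:2],np.ones(len(c))]; f=np.linalg.lstsq(A,c[:,2],rcond=None)[0]
    print(n,len(c),"cap bz",np.median(c[:,2]).round(1),"bx",np.percentile(c[:,0],[3,97]).round(1),"by",np.percentile(c[:,1],[3,97]).round(1),"slope deg",np.degrees(f[:2]).round(1))
E
```

```text
time_s: 17.32
tcp_pos: [0.5667, -0.152, 0.272]
ee_rot: [0.001, 0.192, 0.981, -0.0]
wrist_force: [-1.1, -0.5, -1.0]
gripper_width: 0.093
gripper_force: 0.0
side 331 cap bz 187.7 bx [-25.1  11.9] by [-35.7  41.4] slope deg [ 1.7 -0.7]
top 584 cap bz 188.9 bx [-26.4  10.7] by [-43.  24.] slope deg [3.2 0.2]
```

```bash
python3 -m pendant '[[[-1.5,0.6,0],0],[[-3.2,1.4,0],0],[[-3.2,1.4,0],0],[[-3.2,1.4,0],0],[[-3.2,1.4,0],0],[[-3.2,1.4,0],0],[[-3.2,1.4,0],0],[[-3.2,1.4,0],0],[[-3.2,1.4,-1.5],0],[[-3.2,1.4,-3.5],0],[[-3.2,1.4,-4.8],0],[[-3.2,1.4,-5.4],0],[[-3.2,1.4,-5.4],0],[[-3.2,1.4,-5.4],0]]' 0 20
python3 -m pendant '[[[0.16,-0.07,-0.25],0],[[0.32,-0.13,-0.49],0],[[0.48,-0.2,-0.74],0],[[0.64,-0.26,-0.98],0],[[0.8,-0.33,-1.23],0],[[0.8,-0.33,-1.23],0]]'
```

```text
time_s: 18.58
tcp_pos: [0.5344, -0.1379, 0.2164]
ee_rot: [-0.0, 0.192, 0.981, 0.0]
wrist_force: [-0.3, -0.1, 1.0]
gripper_width: 0.0039
gripper_force: 0.0
time_s: 19.08
tcp_pos: [0.5426, -0.1413, 0.2041]
ee_rot: [-0.0, 0.192, 0.981, 0.0]
wrist_force: [-1.9, 0.3, 5.0]
gripper_width: 0.0003
gripper_force: 2.5
```

Contact. I press along the bay axis in small steps and watch the force.

```bash
python3 -m pendant '[[[0.1,-0.04,-0.16],0],[[0.21,-0.09,-0.33],0],[[0.32,-0.13,-0.49],0],[[0.42,-0.17,-0.66],0],[[0.42,-0.17,-0.66],0]]' | grep -E "tcp|wrist"
python3 -m pendant '[[[0.1,-0.04,-0.16],0],[[0.21,-0.09,-0.33],0],[[0.32,-0.13,-0.49],0],[[0.42,-0.17,-0.66],0],[[0.42,-0.17,-0.66],0]]' | grep -E "tcp|wrist"
```

```text
tcp_pos: [0.5474, -0.1432, 0.199]
wrist_force: [-0.5, -1.1, 11.9]
tcp_pos: [0.5507, -0.1446, 0.1903]
wrist_force: [-1.4, 0.5, 0.9]
```

```bash
python3 -m pendant '[[[0.1,-0.04,-0.16],0],[[0.21,-0.09,-0.33],0],[[0.21,-0.09,-0.33],0]]' | grep -E "tcp|wrist"
cat > cap.py <<'E'
from h import *
a=np.radians(-22.2);t=np.radians(35)
px=np.array([np.cos(a),np.sin(a),0]);py=np.array([-np.sin(a),np.cos(a),0]);k=np.array([0,0,1.])
T=np.stack([np.cos(t)*px+np.sin(t)*k,py,-np.sin(t)*px+np.cos(t)*k]); S=np.array([.6487,-.1848,.0499])
print("tip bx,by,bz",((read_state()["tcp_pos"]+.0075*px-S)@T.T*1000).round(1))
for n in("side","top"):
    p,X,ok=cloud(n); L=(X-S)@T.T*1000; g=ok&(abs(L[...,0])<40)&(abs(L[...,1])<50)&(L[...,2]>145)&(L[...,2]<200)&(p.max(-1)<95)
    q=L[g]
    if len(q)<30: print(n,len(q)); continue
    h,e=np.histogram(q[:,2],np.arange(145,201,2)); i=h.argmax()
    c=q[abs(q[:,2]-e[i]-1)<6]; A=np.c_[c[:,:2],np.ones(len(c))]; f=np.linalg.lstsq(A,c[:,2],rcond=None)[0]
    print(n,len(c),"cap bz",np.median(c[:,2]).round(1),"bx",np.percentile(c[:,0],[3,97]).round(1),"by",np.percentile(c[:,1],[3,97]).round(1),"slope deg",np.degrees(f[:2]).round(1))
E
python3 cap.py
```

```text
tcp_pos: [0.5529, -0.1455, 0.1869]
wrist_force: [0.5, 0.1, 0.2]
tip bx,by,bz [-1.000e-01  2.000e-01  1.673e+02]
side 204 cap bz 165.4 bx [-18.5  19.9] by [-1.9 42.1] slope deg [-1.3 -1.6]
top 309 cap bz 166.3 bx [-19.9  17.7] by [-44.2   7.9] slope deg [0.3 0.3]
```

```bash
for i in 1 2 3; do python3 -m pendant '[[[0.05,-0.02,-0.08],0],[[0.1,-0.04,-0.16],0],[[0.1,-0.04,-0.16],0]]' | grep -E "tcp|wrist"; done; python3 cap.py
```

```text
tcp_pos: [0.5539, -0.146, 0.1858]
wrist_force: [0.8, 0.2, 0.3]
tcp_pos: [0.5549, -0.1463, 0.1841]
wrist_force: [-0.1, -0.3, -0.1]
tcp_pos: [0.5559, -0.1468, 0.1825]
wrist_force: [-1.1, 0.1, -0.6]
tip bx,by,bz [  0.    0.2 161.9]
side 195 cap bz 160.1 bx [-18.7  18.8] by [-2.6 41.9] slope deg [-0.5 -1. ]
top 302 cap bz 161.0 bx [-19.8  17.8] by [-43.7   5.8] slope deg [-0.9  0.4]
```

```bash
for i in 1 2; do python3 -m pendant '[[[0.05,-0.02,-0.08],0],[[0.1,-0.04,-0.16],0],[[0.1,-0.04,-0.16],0],[[0.1,-0.04,-0.16],0]]' | grep -E "tcp|wrist"; done; python3 cap.py
```

```text
tcp_pos: [0.5568, -0.147, 0.1815]
wrist_force: [-3.0, 1.4, 4.6]
tcp_pos: [0.5573, -0.1473, 0.1811]
wrist_force: [-13.4, 5.0, 17.3]
tip bx,by,bz [  0.4   0.2 159.8]
side 195 cap bz 159.9 bx [-19.1  18.5] by [-3.4 42.1] slope deg [ 0.1 -2.1]
top 299 cap bz 161.0 bx [-19.7  17.8] by [-43.6   6.2] slope deg [0.6 1.1]
```

Firm stop with about 22 N at 160 mm, so it is seated. I'll back off and check.

```bash
python3 -m pendant '[[[-0.2,0.1,0.3],0],[[-0.8,0.3,1.2],0],[[-1.3,0.5,2.5],0],[[-1.3,0.5,5],0],[[-1.3,0.5,8],0],[[-1.3,0.5,10],0],[[-1.3,3,10],0],[[-1.3,6.5,10],0],[[-1.3,10,10],0],[[-1.3,13.5,10],0],[[-1.3,17,10],0],[[-1.3,19,10],0],[[-1.3,20,10],0],[[-1.3,20,10],0],[[-1.3,20,10],0]]'
python3 cap.py
python3 - <<'E'
from h import *
o=[]
for n in("side","top"):
    p,X,ok=cloud(n); o.append(cv2.resize(p[:,:,::-1],(400,300)))
cv2.imwrite("pics/end.png",np.hstack(o))
E
```

```text
time_s: 23.13
tcp_pos: [0.5448, 0.0521, 0.2801]
ee_rot: [0.0, 0.192, 0.981, -0.0]
wrist_force: [0.6, 0.6, -0.2]
gripper_width: 0.0006
gripper_force: 0.0
tip bx,by,bz [-14.  180.1 290.8]
side 154 cap bz 159.9 bx [-0.3 19.2] by [-34.5  41.3] slope deg [-5.5 -1. ]
top 642 cap bz 161.1 bx [-19.5  17.8] by [-42.3  35.6] slope deg [-0.2  0.2]
```

View pics/end.png

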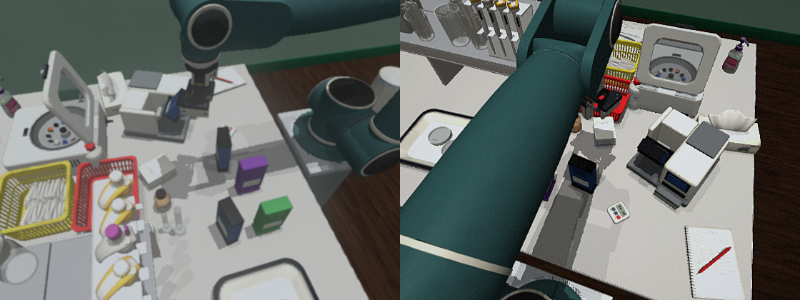

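The picture shows the full magazine seated in the bay at (175,105) in the left, side view. The two empties stand upright at (223,148) and (230,220), and the bystanders and look-alikes are where they were. I'll hand it in.

```bash
python3 -c "from station import *; print(hand_in())"
```

```text
the job is handed in; nothing more can be done
None
```

The full magazine (about 0.5 kg by feel) is pressed past the catch and resting on the bay's stop; both empties stand upright on the bench, nothing else looks disturbed, and I handed the job in after about 23 s of robot time.

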